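# Hold a dapping block home on the squareness gauge for a reading

### The arm

A 6-joint arm with a two-finger parallel gripper is mounted at the origin on a cart in front of the work surface, level with it; the furniture and walls round the work are solid. World frame = base frame: x ahead of the robot, y to its left, z up, the work surface at z = 0. Lengths are in m, angles in rad, forces in N, time in s.
With the tool pointing down it reaches from about 0.375 to 0.9 m from the base axis. Payload 3.1 kg.
Tool frame: the origin (TCP) lies midway between the tips of the shut fingers; the grasp point (between the pads) lies 19 mm behind it; z points along the fingers, y is the direction in which the jaws open and shut (so a half turn about z gives the same grasp; the last joint's range is limited). The gripper opens to 87 mm and grips with 3 to 60 N. Pads are 19 mm wide; open, the fingers measure 117 mm over their backs; the gripper's body (75 mm by 190 mm) begins 51 mm behind the grasp point.
Start: joints at [-1.47, 0.527, 1.433, -0, 1.181, -0.178], TCP at [0.172, -0.601, 0.223] pointing down, gripper open.
Joint ranges: [-3.08, 3.08], [-0.75, 2.2], [0.22, 2.44], [-1.43, 4.57], [0, 2.65], [-2.85, 2.85]. Speed limits (rad/s): [2.79, 2.79, 3.14, 3.14, 3.14, 3.14].

### API

Orientations are given as a unit quaternion [x, y, z, w].
In Python, from rig import robot gives the robot as it stands.
- The arm moves only by the tool move_arm, never from a script. Its argument "rows" is one flat list of numbers, 7 for each row, row after row: the shift along the world's x, y, z in mm, then the turn, a rotation vector about the world's x, y, z in rad, then the closure, from 0 (fully open) to 1 (shut). A call has 1 to 12 rows; each row shifts and turns the commanded pose from where the row before left it; what a row does not reach is not made up. A row lasts 1/10 s, in which the tool goes at most 50 mm and 8.59 degrees, less where a joint would pass 70% of its speed; a pose out of reach is approached as far as the arm can. A call with a gripper value outside its range is refused whole. The fingers move at their own pace and stop on an object; "grip_force" is the grip in N (left out, the last holds). Time passes only in rows, so rows that do not move let the fingers close. It gives the time, the measured TCP pose, the force and the opening at its end, in the units of the state.
- robot.get_obs(): the state, without advancing time (a new reading comes with each control period).
- robot.camera(name): name is "scene" or "top" or "wrist"; returns a dict with "color" (400x640x3 uint8, red, green, blue), "z_map" (400x640 float32, m along the optical axis (not along the pixel's ray), 0 where there is no reading), "camera_matrix" (3x3 intrinsics, pixels), "R" (3x3) and "t" (3): a world point X has camera coordinates R X + t; the wrist camera has in their place "tool_from_camera" (4x4, takes a point from camera to tool coordinates, whose origin is the TCP and whose axes are the flange's). Camera axes: x right, y down, z forward; pixel columns grow to the right and rows downward; lengths in m; the calibration is good to about 2 mm. A picture is of the moment at which its call begins: read the wrist's pose just before it.
- robot.hand_in(): hands the job in, once; it reports no verdict.
Trained networks look in the newest picture that a camera, given by its name, has taken for a name from the list of things; names that differ only in an ending like _2 or _b are one class to them, and where a whole thing is asked for, a point or a joint stands for the part that bears it (a point fixed in the world has none). Each returns a list of dicts, best first, with "conf" (0 to 1); they miss things now and then, are a little off and sometimes report something else, mostly with a low value. They report only what shows in the picture. A call takes as long as a camera call. They do not tell look-alikes from the thing itself.
- robot.search_frame(camera, thing): "at" ([column, row] in pixels, amid what is visible of it).
- robot.spot_point(camera, thing): "at" ([column, row] in pixels: a listed point, or the origin of a listed thing).
The state is a dict: "time": time; "q": joint angles; "joint_velocities": joint speeds; "joint_torque": joint torques, N m; "position": TCP position; "tool_rot": TCP orientation; "ft_force": force on the tool from outside, world axes, zero at the start; "moment": the same for the moment, N m; "grip_width": finger opening in m.
Only numpy, scipy, OpenCV 4.12 (cv2) and the standard library are available. Lean on these libraries where they do the work, as an engineer would, in place of code of your own. Each camera call takes 0.05 s, during which the arm holds its last target.

### The job

Check a side of the brass dapping block on the squareness gauge, the steel plate with a low fence, a low side stop and a dial indicator: stand the block on the plate, hollows up and clear in front of the indicator's sprung plunger, then slide it home, square and flush against both fence and side stop, so that the plunger is pushed in. Finish while still holding it there with one firm but unforced push (10 to 20 N each way), down onto the plate and into the fence at once, so that the dial can be read. Leave the melting dish and the flat bench block where they are.

Things in the scene. Friction and masses are not known exactly. Their poses are not given: they have to be found in the camera images.
- dapping_block: the workpiece: a brass cube, 50 mm on each edge, 0.7 to 0.95 kg, standing on the bench with round hollows in its top; any of its four upright sides may go to the fence. Origin at the centre of its underside, z up, x and y square to its sides
- block_center (a point): centre of the dapping block, 25 mm above its underside, axes as the block's
- gauge: squareness gauge, fixed: steel plate 210 x 130 mm, upper face 14 mm above the bench. Origin on the bench under the plate's centre; x from the plate's open front (x = -105 mm) towards fence and dial, y along the fence towards the side stop. Behind the fence a post (x 33 to 51 mm, 22 mm wide, 68 mm above the bench) holds the dial indicator (58 mm round, x 60 to 118 mm, top 67 mm above the bench)
- seat (a point): point on the plate's upper face over which the block's underside is centred when it is home (25 mm from the fence and 25 mm from the side stop); at gauge x = -20, y = 0, z = 14 mm; axes as the gauge's
- gauge_plate: the steel plate on which the block stands, ground smooth and slick (friction about 0.2, as on fence and side stop); its body origin is that of the gauge
- gauge_fence: low fence across the plate, 116 mm long, 12 mm thick and 14 mm high above the plate, with its face to the front at gauge x = 5 mm; its body origin is that of the gauge
- gauge_stop: low side stop on the plate, 10 mm high above it, beside the fence on the +y side: face at gauge y = 25 mm, from gauge x = -32 mm to 4 mm, 14 mm wide; its body origin is that of the gauge
- plunger (a joint): travel of the indicator's plunger, a steel pin of 5 mm with a ball tip of 6 mm lying along gauge x at y = 0, 40 mm above the plate: 0 = fully out, its tip standing 4 mm in front of the fence's face; 0.004 = flush with it; 0.010 = its end. Its spring pushes back with 1.2 N at 0 and 1.7 N at 0.004
- crucible: melting dish of burnt ceramic, round, 68 mm across and 36 mm high, loose on the bench; to be left alone. Origin at the centre of its underside
- steel_block: flat bench block of hardened steel, 64 x 64 x 20 mm, loose on the bench; to be left alone. Origin at the centre of its underside
Not all that is in view belongs to the job. What is shaped like the dapping_block but blue or pink is not meant.

How it is judged:
On the way:
1. the block stands upright on the plate in front of the plunger, which is still fully out (x of block_center in the frame of seat between -0.065 and -0.003 m and y of block_center in the frame of seat between -0.05 and 0.05 m and z of block_center in the frame of seat below 0.0275 m and angle between block_center's own z axis and vertical below 0.05 rad and contact force between dapping_block and gauge_plate above 1 N and value of joint plunger below 0.0008 m), for 0.2 s.
At the end, for the whole second after the job is handed in: Block held hollows up: 12 to 70 N on the plate (weight at most 9.3 N) and 3 to 60 N on the fence at once, within 2 mm of home both ways, square within 2 and upright within 1.7 degrees, plunger in over 3 mm, at rest; dish and bench block moved under 20 mm (contact force between dapping_block and gauge_fence between 3 and 60 N and contact force between dapping_block and gauge_plate between 12 and 70 N and value of joint plunger above 0.003 m and x of block_center in the frame of seat between -0.0018 and 0.002 m and y of block_center in the frame of seat between -0.002 and 0.002 m and z of block_center in the frame of seat between 0.0235 and 0.0265 m and angle between block_center's own z axis and vertical below 0.03 rad and (angle between the x axis of block_center and the x axis of seat, either way round below 0.035 rad or angle between the x axis of block_center and the y axis of seat, either way round below 0.035 rad) and linear speed of dapping_block below 0.01 m/s and distance of each of crucible, steel_block from where it was at the start of the episode below 0.02 m); the arm keeps its last pose, push and grip.
It fails at once if the dapping block is tipped over (angle between block_center's own z axis and vertical above 0.6 rad).
It fails at once if the melting dish or the bench block is disturbed (distance of any of crucible, steel_block from where it was at the start of the episode above 0.02 m).
It also fails if it takes over 64 s, if anything falls off the work surface, if the arm or the gripper's body presses on something with over 40 N, if the wrist force passes 120 N, or if a joint passes its speed limit or range.

## Working session

There is one attempt and no reset: what is moved stays moved. The work goes in short steps, Python scripts to look and compute and a tool call to move; the robot and the scene stay as the last step left them, time stands still between calls to the robot, and variables do not carry over. Pictures are saved under pics/ and viewed, and the job is handed in when it is done.

Besides the shell and the picture viewer there is one more tool, called after "Request:" by a JSON object that holds its "name" and its "arguments". move_arm: Moves the arm, as the interface text tells. Its arguments: {"type":"object","properties":{"rows":{"type":"array","items":{"type":"number"}},"grip_force":{"type":"number"}},"required":["rows"]}

```bash
ls; mkdir -p pics
cat > h.py <<'E'
import numpy as np,cv2
from rig import robot
def save(n,c): cv2.imwrite('pics/'+n,cv2.cvtColor(c,cv2.COLOR_RGB2BGR))
def w(c,u,v,z=None):
    K=c['camera_matrix']; 
    if z is None: z=float(c['z_map'][int(round(v)),int(round(u))])
    p=np.linalg.inv(K)@np.array([u,v,1.])*z
    return c['R'].T@(p-c['t'])
def onplane(c,u,v,h):
    d=c['R'].T@np.linalg.inv(c['camera_matrix'])@np.array([u,v,1.]); o=-c['R'].T@c['t']
    return o+d*(h-o[2])/d[2]
E
python3 - <<'E'
from h import *
for n in ['scene','top']:
    c=robot.camera(n); save(n+'0.png',c['color'])
    print(n,'cam at',-c['R'].T@c['t'])
    for t in ['dapping_block','gauge','seat','crucible','steel_block','plunger']:
        for f in (robot.search_frame,robot.spot_point):
            for r in f(n,t)[:4]:
                print(t,f.__name__,np.round(r['at'],1),round(r['conf'],2),np.round(w(c,*r['at']),3))
print(robot.get_obs())
E
```

```text
pics
scene cam at [0.17816015 0.79838598 0.6965455 ]
dapping_block call [299.3 242.2] 0.89 [0.499 0.432 0.053]
dapping_block call [252.5 238.2] 0.8 [0.58  0.478 0.053]
dapping_block call [368.3 179.3] 0.77 [0.481 0.202 0.053]
dapping_block call [198.2 261. ] 0.77 [0.627 0.578 0.052]
dapping_block call [302.7 252.5] 0.91 [0.483 0.442 0.042]
dapping_block call [368.  187.9] 0.84 [0.477 0.206 0.032]
dapping_block call [201.6 272.4] 0.73 [0.61  0.588 0.041]
dapping_block call [321.2 168.7] 0.66 [0.606 0.211 0.026]
gauge call [297.1 187.1] 0.71 [0.623 0.284 0.012]
gauge call [383.6 144.1] 0.6 [0.534 0.033 0.018]
gauge call [384.5 144.9] 0.67 [0.531 0.034 0.018]
seat call [381.9 142.8] 0.68 [0.541 0.03  0.017]
seat call [393.5 142.1] 0.22 [0.518 0.009 0.017]
seat call [387.9 144.2] 0.76 [0.525 0.026 0.018]
crucible call [297.4 187.4] 0.79 [0.623 0.284 0.012]
crucible call [295.7 196. ] 0.66 [0.593 0.326 0.036]
steel_block call [357.  226.6] 0.88 [0.441 0.309 0.021]
steel_block call [354.9 227.6] 0.65 [0.442 0.316 0.023]Traceback (most recent call last):
  File "<stdin>", line 7, in <module>
ValueError: it knows: block_center, crucible, dapping_block, gauge, gauge_fence, gauge_plate, gauge_stop, seat, steel_block
```

Run:
```python
from h import *
for n in ['top']:
    c=robot.camera(n); save(n+'0.png',c['color'])
    print(n,'cam at',-c['R'].T@c['t'], c['R'],c['camera_matrix'])
    for t in ['dapping_block','gauge','seat','crucible','steel_block','gauge_fence','gauge_stop']:
        for i,f in enumerate((robot.search_frame,robot.spot_point)):
            for r in f(n,t)[:5]:
                print(t,i,np.round(r['at'],1),round(r['conf'],2),np.round(w(c,*r['at']),3))
print(robot.get_obs())
```

```text
top cam at [0.34641977 0.28731561 1.28242608] [[ 0.00366426 -0.99997191 -0.00653837]
 [-0.98893228 -0.00265385 -0.14834385]
 [ 0.14832233  0.00700958 -0.98891423]] [[502.78530517   0.         317.52811   ]
 [  0.         502.78530517 201.97700583]
 [  0.           0.           1.        ]]
dapping_block 0 [267.2 210.6] 0.92 [0.51  0.421 0.048]
dapping_block 0 [253.3 174.9] 0.89 [0.6   0.457 0.048]
dapping_block 0 [210.6 160.5] 0.88 [0.636 0.565 0.051]
dapping_block 0 [363.  215.2] 0.81 [0.499 0.183 0.047]
dapping_block 0 [361.2 168. ] 0.77 [0.618 0.187 0.05 ]
dapping_block 1 [271.9 214.2] 0.86 [0.5   0.408 0.053]
dapping_block 1 [361.3 169.9] 0.83 [0.613 0.187 0.05 ]
dapping_block 1 [255.5 178.2] 0.81 [0.591 0.451 0.051]
dapping_block 1 [360.2 217.2] 0.75 [0.493 0.191 0.053]
dapping_block 1 [213.7 165.1] 0.75 [0.624 0.557 0.049]
gauge 0 [428.6 198.5] 0.75 [0.546 0.014 0.018]
gauge 1 [429.5 199.4] 0.72 [0.545 0.01  0.01 ]
gauge 1 [424.9 202.5] 0.62 [0.535 0.024 0.019]
seat 0 [423.1 197.5] 0.89 [0.549 0.027 0.013]
seat 1 [423.8 207.9] 0.88 [0.522 0.027 0.018]
crucible 0 [317.7 169.4] 0
[... 504 characters left out ...]
 1.35, 'q': array([-1.47050355e+00,  5.27450412e-01,  1.43270652e+00, -5.30960925e-06,
        1.18140404e+00, -1.78486820e-01]), 'joint_velocities': array([-1.68785665e-05,  1.02359822e-03, -1.04066307e-03,  8.28825362e-04,
        5.97088532e-04,  4.17052264e-04]), 'joint_torque': array([ 2.00687618e-04, -4.40009558e+01, -1.76977783e+01,  6.34082453e-02,
        5.05930139e-02, -1.68712830e-05]), 'position': array([ 0.17202132, -0.60083451,  0.22257682]), 'tool_rot': array([ 9.90300821e-01,  1.38939858e-01, -3.07332111e-06,  1.57313128e-05]), 'ft_force': array([0.00563102, 0.32482624, 0.64113502]), 'moment': array([-0.04910477, -0.05361809, -0.00482573]), 'grip_width': 0.08687904465497628}
```

View pics/scene0.png

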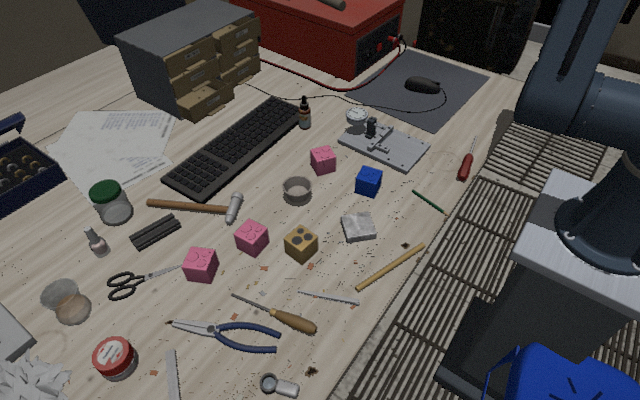

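View pics/top0.png

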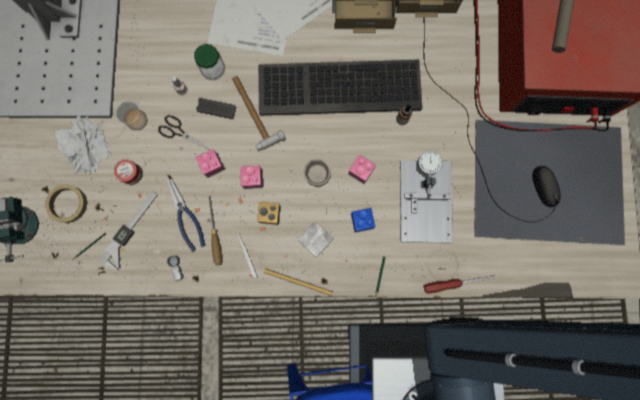

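Candidates shaped like the dapping block in the top view are brass (268,212), pink (208,162), (251,176) and (362,168), and blue (363,219). I choose the brass one at (268,212). The gauge is at about (427,200), with its dial towards +x and its stop on the left (+y). Next I'll check both in close crops.

Run:
```python
from h import *
c=robot.camera('top'); im=c['color']
a=cv2.resize(im[190:235,240:295],None,fx=8,fy=8,interpolation=cv2.INTER_CUBIC)
b=cv2.resize(im[145:250,390:465],None,fx=5,fy=5,interpolation=cv2.INTER_CUBIC)
H=max(a.shape[0],b.shape[0]); o=np.zeros((H,a.shape[1]+b.shape[1],3),np.uint8)
o[:a.shape[0],:a.shape[1]]=a;o[:b.shape[0],a.shape[1]:]=b
save('crop1.png',o)
# point cloud segmentation
v,u=np.mgrid[0:400,0:640]; z=c['z_map']; K=c['camera_matrix']
P=np.stack([(u-K[0,2])/K[0,0]*z,(v-K[1,2])/K[1,1]*z,z],-1).reshape(-1,3)
W=((P-c['t'])@c['R']).reshape(400,640,3)
hsv=cv2.cvtColor(im,cv2.COLOR_RGB2HSV)
roi=np.zeros((400,640),bool); roi[195:230,250:290]=1
m=roi&(W[...,2]>0.042)&(z>0)
print('top h',np.median(W[m][:,2]),m.sum())
uv=np.argwhere(m)[:,::-1].astype(np.float32)
pts=np.array([onplane(c,x,y,0.05)[:2] for x,y in uv],np.float32)
print(cv2.minAreaRect(pts*1000), pts.mean(0))
roi[:]=0; roi[150:248,395:458]=1
g=roi&(W[...,2]>0.008)&(W[...,2]<0.022)
uv=np.argwhere(g)[:,::-1]; pts=np.array([onplane(c,x,y,0.014)[:2] for x,y in uv],np.float32)
print('plate',cv2.minAreaRect(pts*1000),np.median(W[g][:,2]))
```

```text
top h 0.051071087218523964 411
((507.0179748535156, 418.9578857421875), (50.24568176269531, 50.72088623046875), 84.91958618164062) [0.5069287 0.4191945]
plate ((538.7349243164062, 22.49671173095703), (216.33575439453125, 139.18081665039062), 0.12143760174512863) 0.014819772869374932
```

View pics/crop1.png

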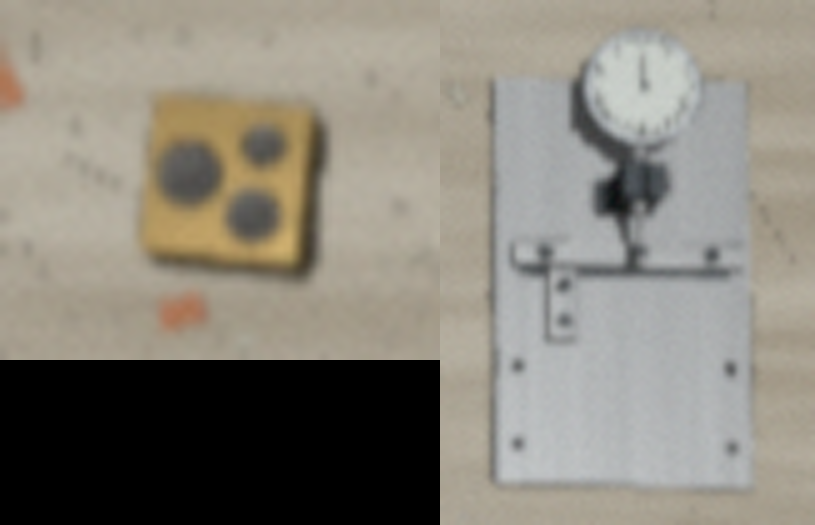

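Crop: the brass cube with three round hollows is confirmed (top 51 mm high, 50 mm square, yaw about -5°). The gauge is nearly aligned with world, with the stop left of the plunger. I'll view the gauge with the wrist camera on the way.

Request:
{"name": "move_arm", "arguments": {"rows": [40,30,15,0,0,-0.04,0,40,30,15,0,0,-0.04,0,40,30,15,0,0,-0.04,0,40,30,15,0,0,-0.04,0,40,30,15,0,0,-0.04,0,40,30,15,0,0,-0.04,0,5,40,0,0,0,-0.04,0,5,40,0,0,0,0,0,5,40,0,0,0,0,0,5,40,0,0,0,0,0,5,40,0,0,0,0,0,5,40,0,0,0,0,0]}}

```text
time: 2.6
position: [0.4319, -0.1868, 0.3089]
tool_rot: [1.0, -0.001, 0.0, 0.0]
ft_force: [-0.5, -0.4, -0.1]
grip_width: 0.0869
```

Request:
{"name": "move_arm", "arguments": {"rows": [0,40,0,0,0,0,0,0,40,0,0,0,0,0,0,40,0,0,0,0,0,0,40,0,0,0,0,0,0,40,0,0,0,0,0,0,0,0,0,0,0,0,0,0,0,0,0,0,0]}}

```text
time: 3.3
position: [0.4319, 0.0121, 0.309]
tool_rot: [1.0, 0.001, 0.0, 0.0]
ft_force: [0.4, -0.2, -0.3]
grip_width: 0.0872
```

Run:
```python
from h import *
o=robot.get_obs(); c=robot.camera('wrist'); save('w1.png',c['color'])
print(o['position'],o['tool_rot'],o['ft_force'],o['q']); print(c['tool_from_camera'],c['camera_matrix'])
```

```text
[0.43187108 0.01214892 0.30895896] [9.99999642e-01 7.08298277e-04 2.84864829e-04 3.65962255e-04] [ 0.39924426 -0.21279473 -0.25398958] [-2.31284613e-01  1.50672895e-01  1.76897380e+00 -6.18747979e-04
  1.22122327e+00  1.33830683e+00]
[[-4.59440842e-04 -9.56709860e-01 -2.91043008e-01  7.96377167e-02]
 [ 9.99999869e-01 -3.73801257e-04 -3.49850131e-04  3.76255877e-05]
 [ 2.25912828e-04 -2.91043130e-01  9.56709907e-01 -1.61955597e-01]
 [ 0.00000000e+00  0.00000000e+00  0.00000000e+00  1.00000000e+00]] [[305.54021524   0.         321.44755225]
 [  0.         305.54021524 201.2033748 ]
 [  0.           0.           1.        ]]
```

View pics/w1.png

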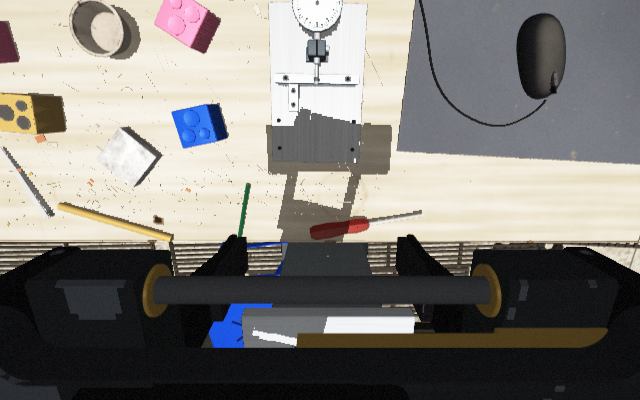

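The wrist view shows the gauge at columns 270–365, rows 0–175, with the fence at about row 80 and the stop at (293,97). The fingers' shadow lies on the plate. I'll zoom in to get edges.

```bash
cat >> h.py <<'E'
from scipy.spatial.transform import Rotation as Rn
def wcam():
    o=robot.get_obs(); c=robot.camera('wrist')
    T=np.eye(4); T[:3,:3]=Rn.from_quat(o['tool_rot']).as_matrix(); T[:3,3]=o['position']
    M=np.linalg.inv(T@c['tool_from_camera']); c['R']=M[:3,:3]; c['t']=M[:3,3]; return c
def rectify(c,x0,x1,y0,y1,h,s=4):
    # s px/mm ; rows: x decreasing, cols: y decreasing
    W=int((y1-y0)*1000*s);H=int((x1-x0)*1000*s)
    j,i=np.meshgrid(np.arange(W),np.arange(H))
    X=np.stack([x1-i/s/1000,y1-j/s/1000,np.full(i.shape,h)],-1)
    p=X@c['R'].T+c['t']; q=p@c['camera_matrix'].T
    return cv2.remap(c['color'],(q[...,0]/q[...,2]).astype(np.float32),(q[...,1]/q[...,2]).astype(np.float32),cv2.INTER_CUBIC)
E
python3 - <<'E'
from h import *
c=wcam()
im=rectify(c,0.42,0.62,-0.06,0.10,0.014,4)
cv2.imwrite('pics/rw.png',cv2.resize(im[:,:,::-1],None,fx=.74,fy=.74))
c=robot.camera('top')
im2=rectify(c,0.42,0.62,-0.06,0.10,0.014,4)
save('rt.png',cv2.resize(im2,None,fx=.74,fy=.74))
E
```

```text
(no output)
```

View pics/rw.png

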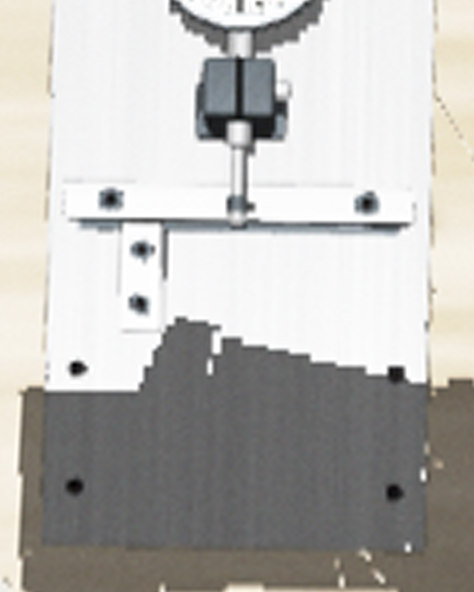

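View pics/rt.png

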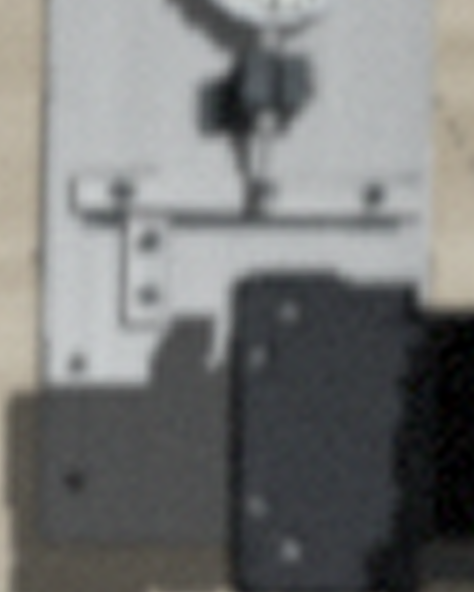

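The gauge yaw is about -0.9° with its origin near (0.540, 0.019), so the seat is near (0.520, 0.0195). Now on to the block.

Request:
{"name": "move_arm", "arguments": {"rows": [0,40,0,0,0,0,0,0,40,0,0,0,0,0,0,40,0,0,0,0,0,0,40,0,0,0,0,0,0,40,0,0,0,0,0,0,40,0,0,0,0,0,0,40,0,0,0,0,0,0,40,0,0,0,0,0,0,40,0,0,0,0,0,0,40,0,0,0,0,0,0,0,0,0,0,0,0,0,0,0,0,0,0,0]}}

```text
time: 4.65
position: [0.4326, 0.4109, 0.308]
tool_rot: [1.0, -0.001, -0.0, 0.001]
ft_force: [-0.1, 0.3, -0.4]
grip_width: 0.087
```

Run:
```python
from h import *
c=wcam(); save('w2.png',c['color']); print(robot.get_obs()['position'],robot.get_obs()['q'])
im=rectify(c,0.45,0.56,0.36,0.48,0.05,6); save('rb.png',im)
c=robot.camera('top'); save('rbt.png',c['color'][100:300,150:500])
```

```text
[0.43253976 0.41014192 0.30817118] [ 5.71910613e-01  4.04200763e-01  1.39882102e+00 -7.81064995e-04
  1.34015212e+00  2.14556702e+00]
```

View pics/w2.png

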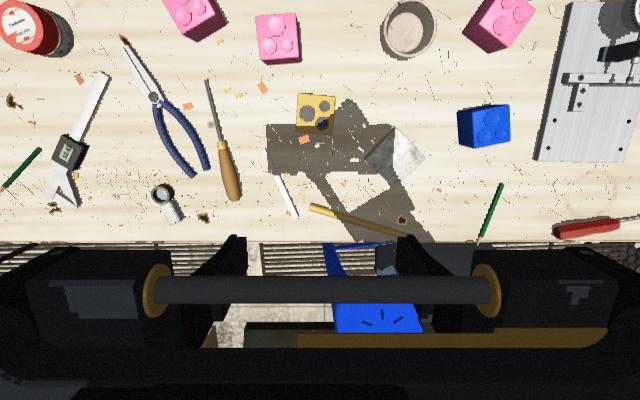

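View pics/rb.png

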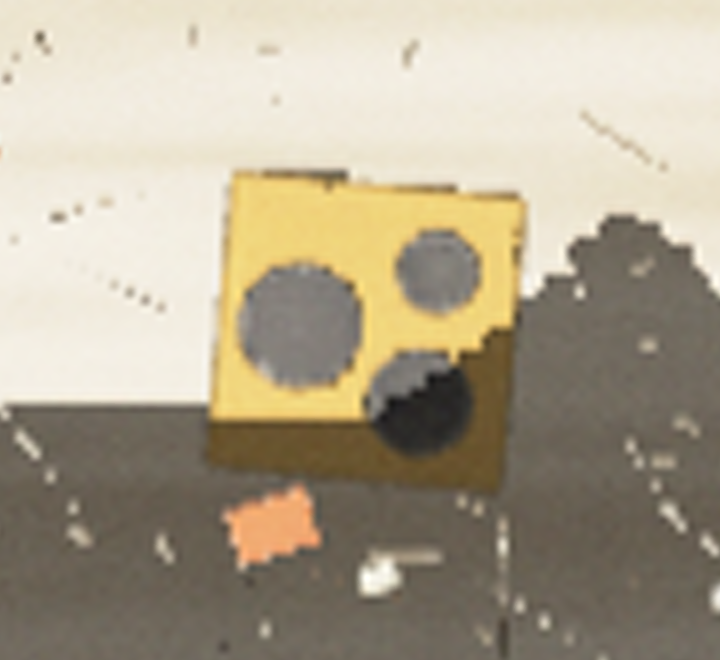

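The wrist view puts the block's centre at (0.505, 0.419) with yaw -0.086, which agrees with the top camera within 2 mm. Descending now.

Request:
{"name": "move_arm", "arguments": {"rows": [12,2,-30,0,0,-0.02,0,12,2,-35,0,0,-0.02,0,12,2,-35,0,0,-0.02,0,12,1,-35,0,0,-0.026,0,12,1,-35,0,0,0,0,12,1,-35,0,0,0,0,0,0,0,0,0,0,0,0,0,0,0,0,0,0]}}

```text
time: 5.55
position: [0.5041, 0.4191, 0.1038]
tool_rot: [0.999, -0.045, -0.001, 0.0]
ft_force: [-0.1, -0.2, 1.0]
grip_width: 0.087
```

Run:
```python
from h import *
o=robot.get_obs(); print(o['position'],Rn.from_quat(o['tool_rot']).as_matrix()[:2],o['ft_force'])
c=wcam(); save('w3.png',c['color'])
```

```text
[0.50409577 0.4190652  0.10384608] [[ 9.96006638e-01 -8.92663918e-02 -1.51280660e-03]
 [-8.92677328e-02 -9.96007310e-01 -8.43256842e-04]] [-0.08402651 -0.17122313  1.04154065]
```

View pics/w3.png

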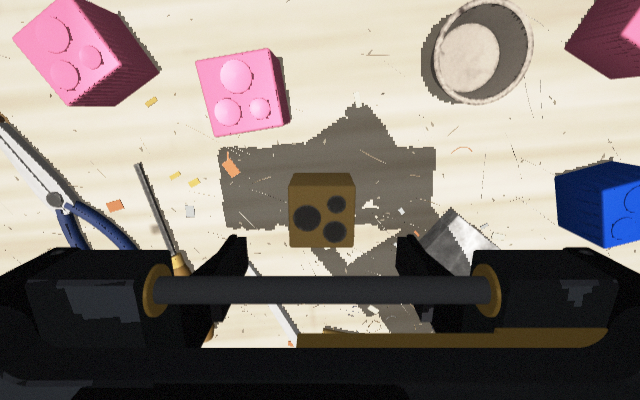

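The brass block sits at (321,210), square and midway between the fingers (columns 245 and 398). I'll go down and grip.

Request:
{"name": "move_arm", "arguments": {"rows": [0.5,0,-30,0,0,0,0,0.5,0,-30,0,0,0,0,0,0,-20,0,0,0,0,0,0,-9,0,0,0,0,0,0,0,0,0,0,0,0,0,0,0,0,0,0.6,0,0,0,0,0,0,0.6,0,0,0,0,0,0,0.6,0,0,0,0,0,0,0.6,0,0,0,0,0,0,0.6,0,0,0,0,0,0,0.6,0,0,0,0,0,0,0.6], "grip_force": 40}}

```text
time: 6.8
position: [0.5048, 0.4197, 0.015]
tool_rot: [0.999, -0.043, -0.0, 0.001]
ft_force: [0.7, -3.9, 2.6]
grip_width: 0.0498
```

Request:
{"name": "move_arm", "arguments": {"rows": [0,0,20,0,0,0,0.6,0,0,40,0,0,0,0.6,0,0,40,0,0,0,0.6,0,0,20,0,0,0,0.6,0,-15,5,0,0,0,0.6,0,-30,0,0,0,0.01,0.6,-2,-40,0,0,0,0.01,0.6,-2,-40,0,0,0,0.01,0.6,-2,-40,0,0,0,0.01,0.6,-2,-40,0,0,0,0.01,0.6,-2,-40,0,0,0,0.01,0.6,-2,-40,0,0,0,0.01,0.6]}}

```text
time: 8.0
position: [0.4903, 0.1336, 0.1378]
tool_rot: [1.0, -0.008, -0.003, 0.0]
ft_force: [1.6, -0.6, -8.2]
grip_width: 0.0499
```

Request:
{"name": "move_arm", "arguments": {"rows": [-2,-40,0,0,0,0,0.6,-2,-40,0,0,0,0,0.6,-2,-30,0,0,0,0,0.6,-2,-16,0,0,0,0,0.6,0,0,0,0,0,0,0.6,0,0,0,0,0,0,0.6]}}

```text
time: 8.6
position: [0.4832, 0.0096, 0.1385]
tool_rot: [1.0, -0.01, -0.002, -0.001]
ft_force: [0.3, -0.1, -7.3]
grip_width: 0.0498
```

Run:
```python
from h import *
o=robot.get_obs(); R=Rn.from_quat(o['tool_rot']).as_matrix(); print(o['position'],np.arctan2(R[1,0],R[0,0]),R[:,2],o['ft_force'],o['grip_width'])
c=wcam(); save('w4.png',c['color'])
```

```text
[0.48321582 0.00956838 0.13846864] -0.01906209980401913 [-0.00366912  0.00140175 -0.99999229] [ 0.33376589 -0.06332671 -7.29006405] 0.049788181878403
```

View pics/w4.png

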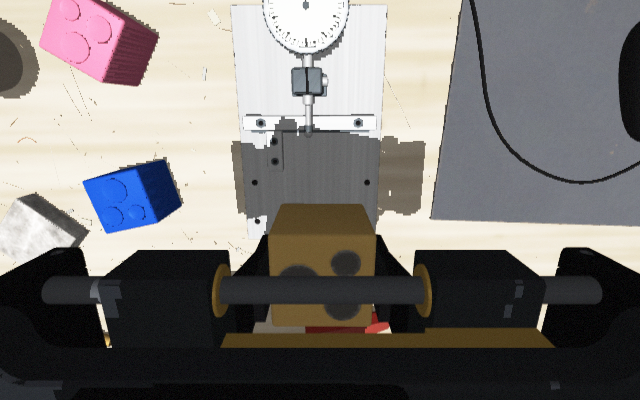

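Request:
{"name": "move_arm", "arguments": {"rows": [0,0,-30,0,0,0,0.6,0,0,-40,0,0,0,0.6,0,0,-22,0,0,0,0.6,0,0,-10,0,0,0,0.6,0,0,0,0,0,0,0.6,0,0,0,0,0,0,0.6]}}

```text
time: 9.25
position: [0.4857, 0.01, 0.0383]
tool_rot: [1.0, -0.008, 0.001, 0.0]
ft_force: [-0.3, 0.2, -7.6]
grip_width: 0.0495
```

Run:
```python
from h import *
o=robot.get_obs(); R=Rn.from_quat(o['tool_rot']).as_matrix(); print(o['position'],np.arctan2(R[1,0],R[0,0]),R[:,2],o['ft_force'],o['grip_width'])
c=wcam(); im=c['color'][60:260,200:440]; save('w5.png',cv2.resize(im,None,fx=3,fy=3))
c=robot.camera('scene'); im=c['color'][90:190,310:450]; save('s5.png',cv2.resize(im,None,fx=5,fy=5))
```

```text
[0.48572758 0.00995086 0.03826194] -0.016309774954292398 [ 1.48887912e-03 -2.10475625e-04 -9.99998869e-01] [-0.26656372  0.19580759 -7.64515794] 0.04954309004144351
```

View pics/w5.png

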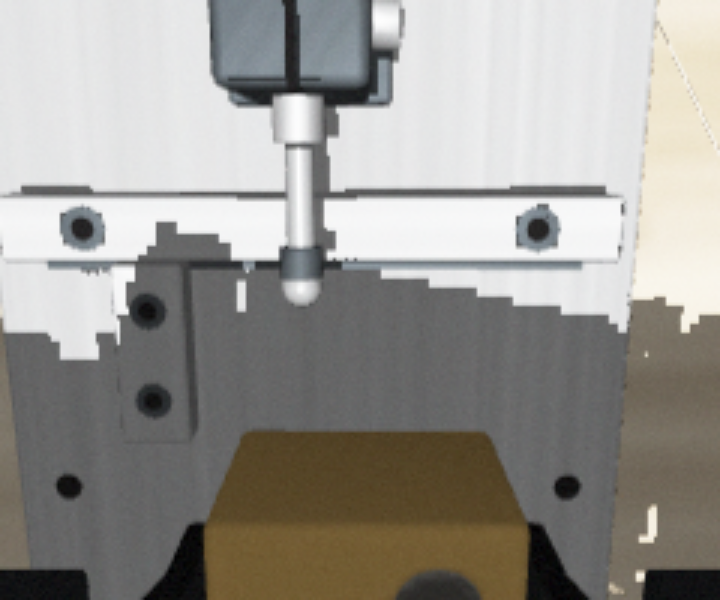

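View pics/s5.png

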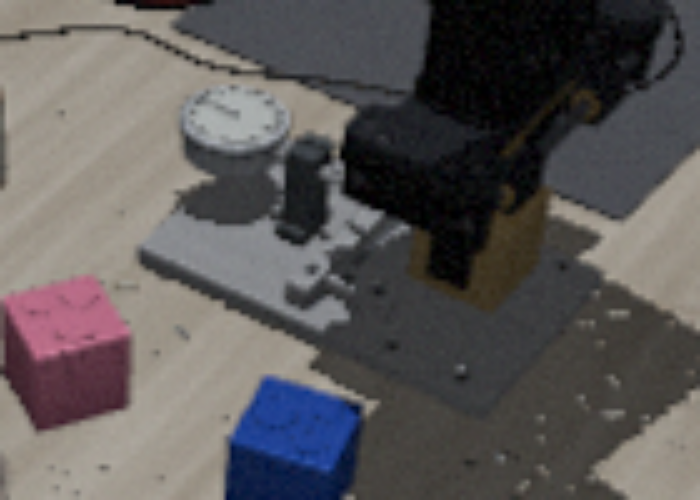

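The block is in front of the plunger, parallel to the fence and clear of the stop. I'll lower it the last 9 mm gently.

Request:
{"name": "move_arm", "arguments": {"rows": [0,0,-5,0,0,0,0.6,0,0,-3,0,0,0,0.6,0,0,-1,0,0,0,0.6,0,0,0,0,0,0,0.6,0,0,0,0,0,0,0.6]}}

```text
time: 9.85
position: [0.4849, 0.0095, 0.029]
tool_rot: [1.0, -0.009, 0.0, 0.0]
ft_force: [-0.6, 0.5, -3.4]
grip_width: 0.0496
```

Request:
{"name": "move_arm", "arguments": {"rows": [0,0,-0.5,0,0,0,0.6,0,0,0,0,0,0,0.6]}}

```text
time: 10.05
position: [0.485, 0.0095, 0.029]
tool_rot: [1.0, -0.009, 0.0, 0.0]
ft_force: [-1.7, 0.4, 4.1]
grip_width: 0.0501
```

Contact at z = 0.029, as expected (14 + 15 mm), with about 15 N/mm stiffness. I'll hold for milestone 1, ease the push, then slide forward and towards the stop.

Request:
{"name": "move_arm", "arguments": {"rows": [0,0,0,0,0,0,0.6,0,0,0,0,0,0,0.6,0,0,0,0,0,0,0.6,0,0,-0.1,0,0,0,0.6,5,0,0,0,0,0,0.6,5,0,0,0,0,0,0.6,5,0,0,0,0,0,0.6,5,0,0,0,0,0,0.6,0,3,0,0,0,0,0.6,0,3,0,0,0,0,0.6,0,2,0,0,0,0,0.6,0,0,0,0,0,0,0.6]}}

```text
time: 11.25
position: [0.5066, 0.017, 0.0289]
tool_rot: [1.0, -0.008, 0.002, 0.001]
ft_force: [-0.2, -2.2, 5.3]
grip_width: 0.0498
```

Run:
```python
from h import *
o=robot.get_obs(); R=Rn.from_quat(o['tool_rot']).as_matrix(); print(o['position'],np.arctan2(R[1,0],R[0,0]),R[:,2],o['ft_force'],o['moment'],o['grip_width'])
c=wcam(); im=c['color'][60:260,200:440]; save('w6.png',cv2.resize(im,None,fx=3,fy=3))
```

```text
[0.50656913 0.01697672 0.02894746] -0.016342392869654093 [ 0.00368409 -0.00130178 -0.99999237] [-0.21077344 -2.15619124  5.29728296] [-0.58519988  0.16987396  0.04566337] 0.0497571095152925
```

View pics/w6.png

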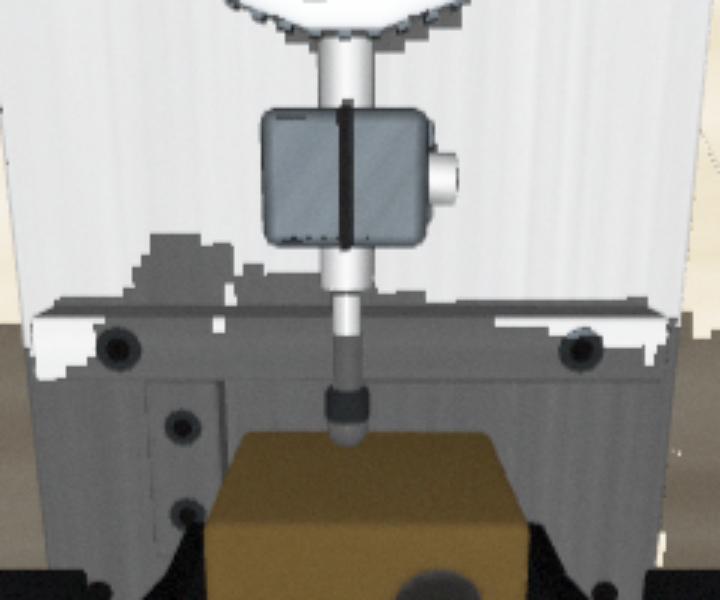

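Still about 3 mm short of the stop. I'll step +y until it touches.

Request:
{"name": "move_arm", "arguments": {"rows": [0,1,0,0,0,0,0.6,0,0,0,0,0,0,0.6,0,1,0,0,0,0,0.6,0,0,0,0,0,0,0.6]}}

```text
time: 11.7
position: [0.5066, 0.0187, 0.0289]
tool_rot: [1.0, -0.008, 0.002, 0.001]
ft_force: [-0.5, -3.7, 5.7]
grip_width: 0.0497
```

Request:
{"name": "move_arm", "arguments": {"rows": [0,0.5,0,0,0,0,0.6,0,0,0,0,0,0,0.6]}}

```text
time: 11.9
position: [0.5067, 0.0191, 0.029]
tool_rot: [1.0, -0.008, 0.002, 0.001]
ft_force: [-0.0, -3.7, 5.9]
grip_width: 0.0496
```

Request:
{"name": "move_arm", "arguments": {"rows": [0,0.5,0,0,0,0,0.6,0,0,0,0,0,0,0.6]}}

```text
time: 12.1
position: [0.5067, 0.0196, 0.0289]
tool_rot: [1.0, -0.008, 0.002, 0.001]
ft_force: [-0.6, -3.5, 4.9]
grip_width: 0.0495
```

Request:
{"name": "move_arm", "arguments": {"rows": [0,0.5,0,0,0,0,0.6,0,0,0,0,0,0,0.6]}}

```text
time: 12.3
position: [0.5067, 0.0199, 0.0289]
tool_rot: [1.0, -0.008, 0.002, 0.001]
ft_force: [-0.1, -4.6, 5.5]
grip_width: 0.0499
```

Request:
{"name": "move_arm", "arguments": {"rows": [0,0.5,0,0,0,0,0.6,0,0,0,0,0,0,0.6]}}

```text
time: 12.5
position: [0.5067, 0.02, 0.0289]
tool_rot: [1.0, -0.008, 0.002, 0.001]
ft_force: [-1.6, -6.2, 5.2]
grip_width: 0.0495
```

Request:
{"name": "move_arm", "arguments": {"rows": [0,0.5,0,0,0,0,0.6,0,0,0,0,0,0,0.6]}}

```text
time: 12.7
position: [0.5067, 0.02, 0.029]
tool_rot: [1.0, -0.008, 0.002, 0.001]
ft_force: [-0.8, -10.1, 5.4]
grip_width: 0.0498
```

The stop is touched at y = 0.020 (10 N). Easing slightly, then sliding along it towards the fence.

Request:
{"name": "move_arm", "arguments": {"rows": [0,-0.4,0,0,0,0,0.6,2,-0.04,0,0,0,0,0.6,2,-0.04,0,0,0,0,0.6,2,-0.04,0,0,0,0,0.6,2,-0.04,0,0,0,0,0.6,2,-0.04,0,0,0,0,0.6,0,0,0,0,0,0,0.6]}}

```text
time: 13.4
position: [0.5103, 0.02, 0.029]
tool_rot: [1.0, -0.007, -0.005, 0.001]
ft_force: [-11.2, -10.2, 15.7]
grip_width: 0.0494
```

Request:
{"name": "move_arm", "arguments": {"rows": [1,0,0,0,0,0,0.6,0,0,0,0,0,0,0.6]}}

```text
time: 13.6
position: [0.5107, 0.0199, 0.029]
tool_rot: [1.0, -0.007, -0.005, 0.001]
ft_force: [-10.8, -10.5, 15.9]
grip_width: 0.0494
```

Request:
{"name": "move_arm", "arguments": {"rows": [1,0,0,0,0,0,0.6,0,0,0,0,0,0,0.6]}}

```text
time: 13.8
position: [0.5118, 0.0199, 0.029]
tool_rot: [1.0, -0.007, -0.005, 0.001]
ft_force: [-10.9, -11.0, 16.1]
grip_width: 0.05
```

Request:
{"name": "move_arm", "arguments": {"rows": [1,0,0,0,0,0,0.6,0,0,0,0,0,0,0.6]}}

```text
time: 14.0
position: [0.5128, 0.0199, 0.029]
tool_rot: [1.0, -0.007, -0.005, 0.001]
ft_force: [-11.2, -10.8, 16.5]
grip_width: 0.0493
```

Request:
{"name": "move_arm", "arguments": {"rows": [0,-0.4,0.5,0,0,0,0.6,1,0,0,0,0,0,0.6,0,0,0,0,0,0,0.6]}}

```text
time: 14.3
position: [0.515, 0.0198, 0.029]
tool_rot: [1.0, -0.007, -0.004, 0.001]
ft_force: [-9.0, -8.0, 10.2]
grip_width: 0.0497
```

Request:
{"name": "move_arm", "arguments": {"rows": [1,0,0,0,0,0,0.6,1,0,0,0,0,0,0.6,0,0,0,0,0,0,0.6]}}

```text
time: 14.6
position: [0.516, 0.0198, 0.029]
tool_rot: [1.0, -0.007, -0.005, 0.001]
ft_force: [-10.0, -9.0, 11.8]
grip_width: 0.0498
```

Request:
{"name": "move_arm", "arguments": {"rows": [1,0,0,0,0,0,0.6,0,0,0,0,0,0,0.6]}}

```text
time: 14.8
position: [0.5163, 0.0198, 0.0291]
tool_rot: [1.0, -0.007, -0.006, 0.001]
ft_force: [-12.0, -10.2, 12.6]
grip_width: 0.0498
```

Run:
```python
from h import *
o=robot.get_obs(); R=Rn.from_quat(o['tool_rot']).as_matrix(); print(o['position'],np.arctan2(R[1,0],R[0,0]),R[:,2],o['ft_force'],o['moment'],o['grip_width'])
c=wcam(); im=c['color'][60:260,200:440]; save('w7.png',cv2.resize(im,None,fx=3,fy=3))
```

```text
[0.51627662 0.01981711 0.02905691] -0.014430434401875693 [-0.01142462 -0.00149178 -0.99993362] [-11.9861058  -10.18597879  12.60348309] [-1.79679994  1.78175112  0.06462624] 0.049827286870225695
```

View pics/w7.png

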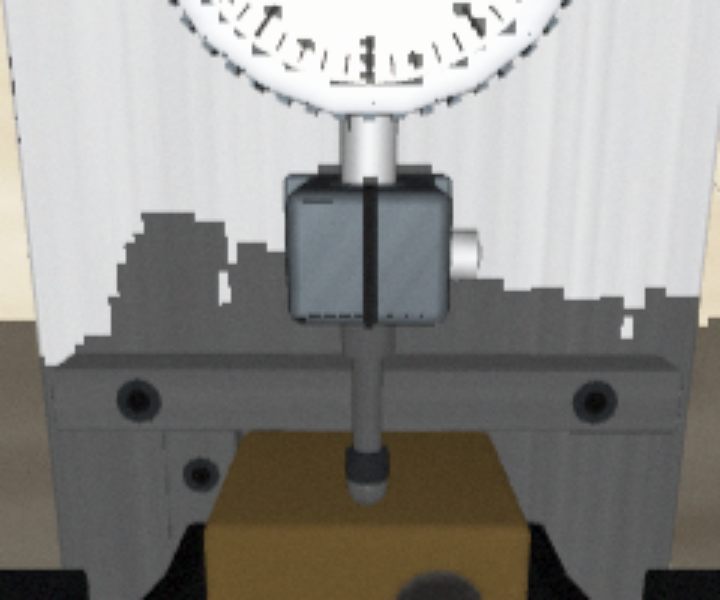

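The block face is at the plunger tip, with roughly 3–4 mm left to the fence. I'll ease the y and z pushes to reduce drag and continue.

Request:
{"name": "move_arm", "arguments": {"rows": [0,-0.6,0.4,0,0,0,0.6,1,0,0,0,0,0,0.6,0,0,0,0,0,0,0.6]}}

```text
time: 15.15
position: [0.5183, 0.0197, 0.0291]
tool_rot: [1.0, -0.008, -0.005, 0.0]
ft_force: [-8.7, -6.2, 9.5]
grip_width: 0.0496
```

Request:
{"name": "move_arm", "arguments": {"rows": [1,0,0,0,0,0,0.6,0,0,0,0,0,0,0.6]}}

```text
time: 15.35
position: [0.519, 0.0197, 0.0291]
tool_rot: [1.0, -0.007, -0.005, 0.0]
ft_force: [-9.1, -6.8, 8.4]
grip_width: 0.0493
```

Request:
{"name": "move_arm", "arguments": {"rows": [1,0,0,0,0,0,0.6,0,0,0,0,0,0,0.6]}}

```text
time: 15.55
position: [0.5198, 0.0197, 0.0291]
tool_rot: [1.0, -0.007, -0.005, 0.0]
ft_force: [-10.0, -6.8, 8.9]
grip_width: 0.0498
```

Request:
{"name": "move_arm", "arguments": {"rows": [0.7,0,0,0,0,0,0.6,0,0,0,0,0,0,0.6]}}

```text
time: 15.75
position: [0.5198, 0.0197, 0.0291]
tool_rot: [1.0, -0.007, -0.006, 0.0]
ft_force: [-9.8, -7.5, 10.6]
grip_width: 0.0499
```

Request:
{"name": "move_arm", "arguments": {"rows": [0.7,0,0,0,0,0,0.6,0,0,0,0,0,0,0.6]}}

```text
time: 15.95
position: [0.5198, 0.0197, 0.0291]
tool_rot: [1.0, -0.007, -0.007, 0.0]
ft_force: [-10.9, -7.4, 12.0]
grip_width: 0.0494
```

Run:
```python
from h import *
o=robot.get_obs(); R=Rn.from_quat(o['tool_rot']).as_matrix(); print(o['position'],np.arctan2(R[1,0],R[0,0]),R[:,2],o['ft_force'],o['moment'],o['grip_width'])
c=wcam(); im=c['color'][60:260,200:440]; save('w8.png',cv2.resize(im,None,fx=3,fy=3))
```

```text
[0.5198021  0.01973281 0.02906455] -0.014645023601802558 [-1.32613954e-02 -7.52029749e-04 -9.99911781e-01] [-10.93165153  -7.44097459  12.01546735] [-1.57836702  1.76760178  0.06615475] 0.049439572755686785
```

View pics/w8.png

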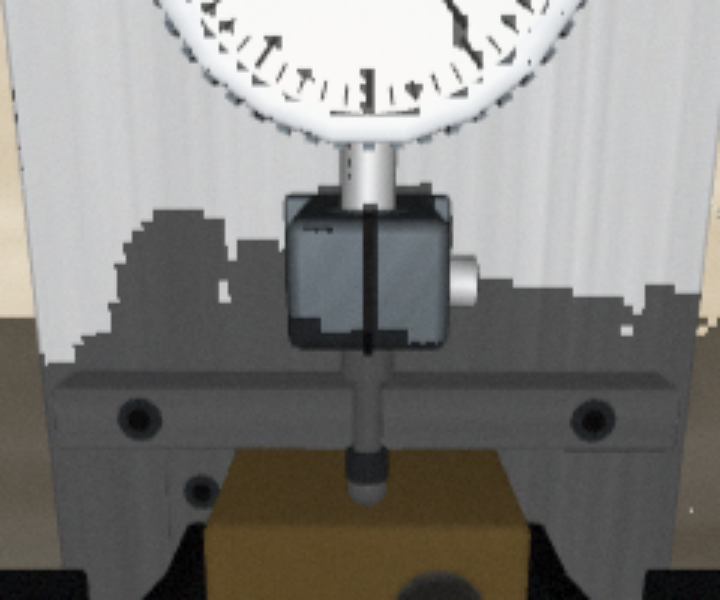

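The fence is touched at x = 0.5198 (expected 0.520), the dial needle has moved and the plunger is in. The tool has pitched about 0.013 rad from compliance, so I'll counter-rotate it and then build up the fence push.

Request:
{"name": "move_arm", "arguments": {"rows": [0,-0.2,0,0,-0.007,0,0.6,0,0,0,0,-0.007,0,0.6,0,0,0,0,0,0,0.6]}}

```text
time: 16.3
position: [0.5199, 0.0197, 0.0289]
tool_rot: [1.0, -0.007, 0.001, 0.0]
ft_force: [-10.3, -6.0, 11.1]
grip_width: 0.0498
```

```bash
cat > st.py <<'E'
from h import *
o=robot.get_obs(); R=Rn.from_quat(o['tool_rot']).as_matrix(); print(o['position'],np.arctan2(R[1,0],R[0,0]),R[:,2],o['ft_force'],o['moment'],o['grip_width'])
E
python3 st.py
```

```text
[0.51987301 0.01972087 0.02894974] -0.014771883920825 [ 1.18250761e-03 -4.41401531e-04 -9.99999203e-01] [-10.29886874  -6.04218004  11.0777904 ] [-1.57539564  1.92475999  0.00863802] 0.04979544616612565
```

Request:
{"name": "move_arm", "arguments": {"rows": [1,0,0,0,-0.004,0,0.6,1,0,0,0,-0.004,0,0.6,0,0,0,0,0,0,0.6]}}

```text
time: 16.6
position: [0.5199, 0.0198, 0.0289]
tool_rot: [1.0, -0.007, 0.002, 0.0]
ft_force: [-14.3, -8.0, 13.8]
grip_width: 0.0498
```

```bash
python3 st.py
```

```text
[0.5199464  0.01975281 0.02892751] -0.014325477776639476 [ 4.81057489e-03 -2.33853376e-04 -9.99988402e-01] [-14.25607274  -7.98214591  13.81288483] [-1.8512591   2.51197486 -0.04458553] 0.04977083772981105
```

Request:
{"name": "move_arm", "arguments": {"rows": [1,-0.2,0,0,0,0,0.6,0.5,0,0,0,0,0,0.6,0,0,0,0,0,0,0.6,0,0,0,0,0,0,0.6,0,0,0,0,0,0,0.6]}}

```text
time: 17.1
position: [0.5199, 0.0198, 0.0289]
tool_rot: [1.0, -0.007, 0.001, -0.0]
ft_force: [-15.5, -8.3, 15.8]
grip_width: 0.0499
```

```bash
python3 st.py
python3 - <<'E'
from h import *
c=wcam(); im=c['color'][60:260,200:440]; save('w9.png',cv2.resize(im,None,fx=3,fy=3))
c=robot.camera('scene'); im=c['color'][80:260,270:450]; save('s9.png',cv2.resize(im,None,fx=3.3,fy=3.3))
for t in ['crucible','steel_block']:
    for r in robot.spot_point('scene',t)[:2]: print(t,r)
E
```

```text
[0.51988295 0.01976733 0.02891798] -0.014087524479419928 [ 1.74939604e-03  1.05275204e-04 -9.99998464e-01] [-15.54128126  -8.26469257  15.80582125] [-1.94704385  2.85134865 -0.04171704] 0.04987215413212922
crucible {'at': [298.9, 196.2], 'conf': 0.7}
steel_block {'at': [355.7, 228.0], 'conf': 0.84}
```

View pics/w9.png

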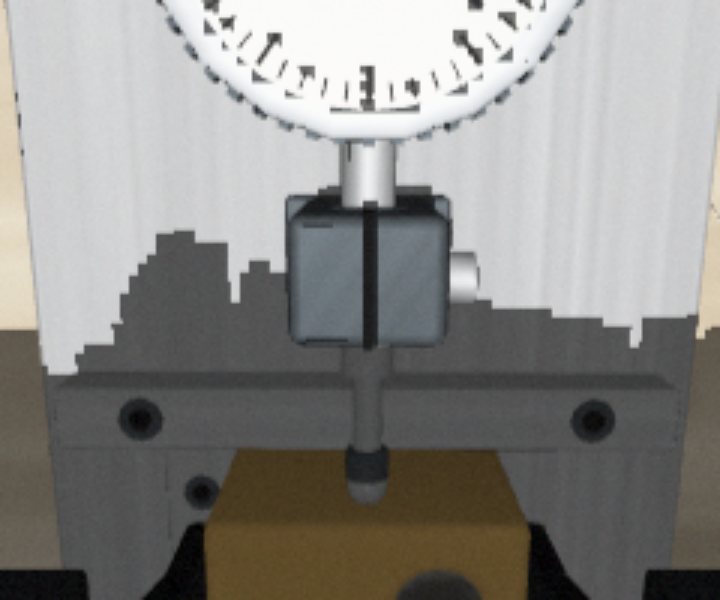

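View pics/s9.png

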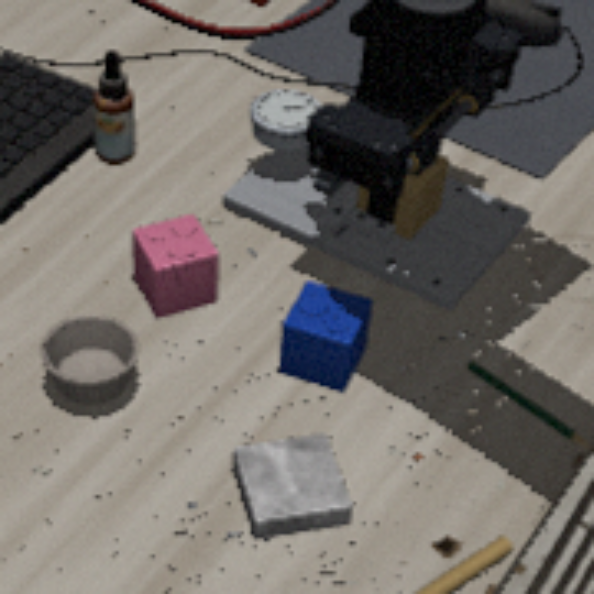

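The block sits against the fence: the fence hides about 18 rows of its face, where I calculate about 20 for zero gap. The plunger (column 367) lines up with the block centre (366), and the dish and bench block have not moved. Pushes are 15.5 N into the fence and 15.8 N down, at rest, so I'm handing in.

```bash
python3 -c "
from h import *
print(robot.hand_in()); o=robot.get_obs(); print(o['time'],o['position'],o['ft_force'])"
```

```text
the job is handed in; nothing more can be done
None
the job is handed in; nothing more can be done
```

The job is handed in, with the dapping block still held home on the gauge. The rig gives no verdict.

- **What I did:** I picked the brass block from among the pink and blue look-alikes. I set it on the plate about 35 mm short of home and held it there with the plunger untouched. Then I slid it against the side stop and along it into the fence.
- **Position:** Contact came at x = 0.5199, y = 0.0198. My camera estimate of the seat was 0.520, 0.0195–0.0197. The dial needle moved as the block came home. In the wrist picture the fence covers about as much of the block face as it would with no gap.
- **Squareness:** The tool is upright within 0.002 rad. Its yaw is -0.014 rad against about -0.016 estimated for the gauge.
- **Push:** The wrist force read 15.5 N into the fence, 15.8 N down and 8 N into the stop. With the block's weight of about 7.5 N, that puts roughly 23 N on the plate. After friction and the spring, I estimate at least 7.5 N on the fence.
- **Other items:** The trained networks found the dish and bench block within about 3 pixels of where they started.
- **What went wrong on the way:** The tool pitched about 0.013 rad while pushing into the fence, and I corrected it before the final push. Plunger travel and fence force could not be read directly. My state reading after handing in was refused, so the numbers above are from just before it.

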